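# Lift the freshly lacquered yellow bud with the tongs

### The job

Take the tongs out of their blue holder, close them on the yellow tulip bud standing in the drying rack, and lift the bud at least 10 cm clear above the rack. Its lacquer is still wet, so touch it only with the tongs, never with the gripper or arm, and leave the other three buds standing in their pockets. Finish while still holding the bud up in the tongs, steady: do not put anything down.

Things in the scene. Friction and masses are not known exactly. Their poses are not given: they have to be found in the camera images.
- tongs_grip (a point): middle of the handles of loose sprung steel tongs standing upright in the holder, jaws down: on their centre line, half-way between the two orange handle cheeks, 125 mm above the jaws' lower end. z up along the tongs, y the line along which cheeks and jaws close. Cheeks 55 mm tall (97 to 152 mm above the lower end), 18 mm wide (x), 50 mm over their outer faces when open, about 37 with a bud in the jaws
- tongs_tip (a point): middle between the two jaws of the tongs, on the centre line, 111 mm below tongs_grip and 14 mm above the jaws' lower end; same axes. Jaws 32 mm tall, 26 mm wide (x), slightly cupped; gap 72 mm when open, 84 to 88 mm over their outsides; both move equally
- tongs_l (a joint): angle by which the left arm of the tongs has closed, the right arm following equally: 0 open, about 0.12 on a bud, 0.2 the limit. Per rad each jaw moves inward 0.166 m and each cheek 0.055 m, so the jaw gap changes 3 times as much as the width over the cheeks. Squeezing the cheeks takes 5 to 7 N; let go, they spring open
- holder: fixed blue open box that the tongs stand in, 41 mm (x) by 104 mm (y) by 75 mm tall, walls and floor 5 mm, origin at the centre of its underside; the jaws open along its y
- rack: fixed square wooden drying rack, 180 x 180 x 20 mm, origin at the centre of its underside; four pockets 24 mm wide and 10 mm deep at x and y = +-45 mm in its frame, each with a bud
- bud_yellow: loose artificial tulip bud, yellow with a short green foot, 55 mm tall; foot 20 mm in diameter, widest 32 mm at 28 to 34 mm above its underside, top tapering to 12 mm; about 30 g. It stands upright with its foot 10 mm deep in one of the rack's pockets; which pocket changes. Origin at the centre of its underside, z up along it
- yellow_center (a point): centre of the yellow bud, on its axis, 27.5 mm above its underside
- white_center (a point): loose artificial tulip bud, white with a short green foot, 55 mm tall; foot 20 mm in diameter, widest 32 mm at 28 to 34 mm above its underside, top tapering to 12 mm; about 30 g. It stands upright with its foot 10 mm deep in one of the rack's pockets; which pocket changes. This point is its centre, 27.5 mm above its underside. To be left alone
- red_center (a point): loose artificial tulip bud, red with a short green foot, 55 mm tall; foot 20 mm in diameter, widest 32 mm at 28 to 34 mm above its underside, top tapering to 12 mm; about 30 g. It stands upright with its foot 10 mm deep in one of the rack's pockets; which pocket changes. This point is its centre, 27.5 mm above its underside. To be left alone
- purple_center (a point): loose artificial tulip bud, purple with a short green foot, 55 mm tall; foot 20 mm in diameter, widest 32 mm at 28 to 34 mm above its underside, top tapering to 12 mm; about 30 g. It stands upright with its foot 10 mm deep in one of the rack's pockets; which pocket changes. This point is its centre, 27.5 mm above its underside. To be left alone
- tongs: the tongs (0.1 kg, 188 mm tall): steel arms with orange cheeks below a dark hinge block (20 x 30 mm, top 63 mm above tongs_grip); origin on the centre line at the jaws' lower end; same axes
Mind the look-alikes: they are no part of the job. There is more than one size of the tongs; the job needs the larger.

How it is judged:
By the outcome, as a careful person would: the job done as asked, in the order asked, and still so for the second after the job is handed in, while the arm keeps its last pose, push and grip.
It also fails if it takes over 38 s, if anything falls off the work surface, if the arm or the gripper's body presses on something with over 40 N, if the wrist force passes 120 N, or if a joint passes its speed limit or range.

### The arm

A 6-joint arm with a two-finger parallel gripper is mounted at the origin on the work surface. World frame = base frame: x ahead of the robot, y to its left, z up, the work surface at z = 0. Lengths are in m, angles in rad, forces in N, time in s.
With the tool pointing down it reaches from about 0.425 to 0.95 m from the base axis. Payload 3.5 kg.
Tool frame: the origin (TCP) lies on the centre line of the jaws, within the pads' length; the fingertips stand 11 mm ahead of it and the grasp point (between the pads) lies 8 mm behind it; y points along the fingers, x is the direction in which the jaws open and shut, and the axes are right-handed (so a half turn about y gives the same grasp; the last joint's range is limited). The gripper opens to 85 mm and grips with 20 to 120 N. Pads are 22 mm wide; open, the fingers measure 114 mm over their backs; the gripper's body (76 mm by 85 mm) begins 54 mm behind the grasp point. The pads swing forward as they close: fully open they stand 13 mm farther back than shut.
Start: joints at [-1.461, 0.286, 1.577, -0, 1.279, -0.15], TCP at [0.173, -0.652, 0.242] pointing down, gripper open.
Joint ranges: [-2.77, 2.77], [-0.9, 2.22], [0.21, 2.48], [-1.53, 4.67], [0.24, 2.81], [-2.84, 2.84]. Speed limits (rad/s): [2.79, 2.79, 3.14, 3.14, 3.14, 3.14].

### API

Orientations are given as a unit quaternion [x, y, z, w].
In Python, from plant import get_state, read_camera, sign_off gives the robot as it stands.
- The arm moves only by the shell command python3 -m inch 'ROWS' [FORCE]. ROWS is JSON, a list of rows, each an object of numbers: "ax", "ay", "az": the turn, a rotation vector about the tool's x, y, z in rad; "x", "y", "z": the shift along the tool's x, y, z in mm; "hand": the closure, from -1 (fully open) to 1 (shut). In form: [{"ax": .., "ay": .., "az": .., "x": .., "y": .., "z": .., "hand": ..}, ...]. A call has 1 to 5 rows; each row shifts and turns the commanded pose from where the row before left it, along the tool's axes as they then stand; what a row does not reach is not made up. A row lasts 1/12 s, in which the tool goes at most 41.7 mm and 7.16 degrees, less where a joint would pass 70% of its speed; a pose out of reach is approached as far as the arm can. A call with a gripper value outside its range is refused whole. The fingers move at their own pace and stop on an object; FORCE is the grip in N (left out, the last holds). Time passes only in rows, so rows that do not move let the fingers close. It gives the time, the measured TCP pose, the force and the opening at its end, in the units of the state.
- get_state(): the state, without advancing time (a new reading comes with each control period).
- read_camera(name): name is "side" or "top"; returns a dict with "img" (480x640x3 uint8, red, green, blue), "fov_y" (degrees; the focal length in pixels is half the picture's height over the tangent of half this angle, whatever the lens; pixels are square), "cx", "cy" (the principal point, pixels), "distortion" ([k1, k2, p1, p2, k3] as OpenCV has them; the pictures are not rectified), "T" (4x4, takes a point from camera to world coordinates). Camera axes: x right, y down, z forward; pixel columns grow to the right and rows downward; lengths in m; the calibration is good to about 2 mm. A picture is of the moment at which its call begins. There is no depth.
- sign_off(): hands the job in, once; it reports no verdict.
The state is a dict: "time": time; "qpos": joint angles; "dq": joint speeds; "joint_efforts": joint torques, N m; "eef_pos": TCP position; "tcp_rot": TCP orientation; "contact_force": force on the tool from outside, world axes, zero at the start; "wrist_torque": the same for the moment, N m; "opening": opening from 0.0 (shut) to 1.0 (fully open).
Only numpy, scipy, OpenCV 4.12 (cv2) and the standard library are available. Lean on these libraries where they do the work, as an engineer would, in place of code of your own. Each camera call takes 0.05 s, during which the arm holds its last target. There are 200 camera calls.

## Working session

There is one attempt and no reset: what is moved stays moved. The work goes in short steps, Python scripts to look and compute and a shell command to move; the robot and the scene stay as the last step left them, time stands still between calls to the robot, and variables do not carry over. Pictures are saved under pics/ and viewed, about 8 in all and at most 12, crops included, and the job is handed in when it is done.

```bash
mkdir -p pics
python3 - <<'E'
from plant import *
import cv2
s=get_state();print({k:s[k] for k in('time','eef_pos','tcp_rot','opening')})
for n in('top','side'):
    c=read_camera(n);cv2.imwrite(f'pics/{n}0.png',c['img'][:,:,::-1]);print(n,{k:c[k] for k in c if k!='img'})
E
```

```text
{'time': 0.0, 'eef_pos': array([ 0.17335406, -0.65171991,  0.24094083]), 'tcp_rot': array([-0.55995956,  0.43158679, -0.43044444,  0.56115569]), 'opening': 0.998639755888638}
top {'fov_y': 44.68806581243163, 'cx': 324.827080067555, 'cy': 235.72436204016105, 'distortion': array([-0.11986879,  0.        ,  0.        ,  0.        ,  0.        ]), 'T': array([[-0.01523404, -0.99283277,  0.11853697,  0.42859322],
       [-0.99956157,  0.01813193,  0.02340715,  0.00128443],
       [-0.02538869, -0.11812841, -0.99267371,  1.02438748],
       [ 0.        ,  0.        ,  0.        ,  1.        ]])}
side {'fov_y': 48.78135622663995, 'cx': 328.4073474759409, 'cy': 235.16149541170125, 'distortion': array([-0.00593631,  0.        ,  0.        ,  0.        ,  0.        ]), 'T': array([[ 0.96034739, -0.20187712,  0.19229798,  0.36203449],
       [-0.27849272, -0.66188713,  0.69595059, -0.58377169],
       [-0.01321695, -0.72190793, -0.69186289,  0.70587758],
       [ 0.        ,  0.        ,  0.        ,  1.        ]])}
```

View pics/top0.png

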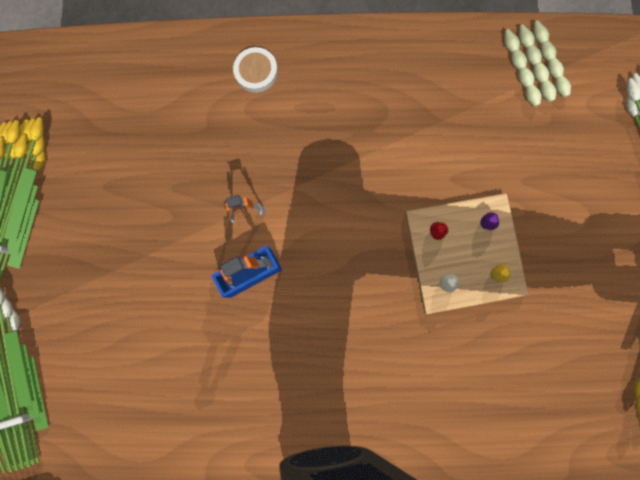

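View pics/side0.png

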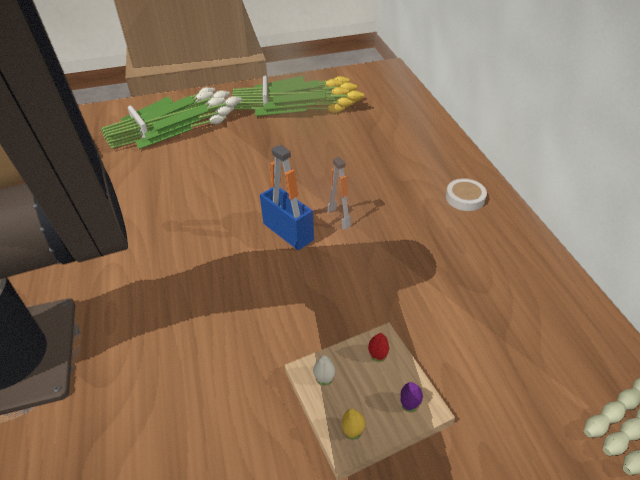

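Top: larger tongs in the holder at about (247,272); free-standing small tongs at (238,205); rack centre at about (466,254), with yellow at (500,272). Side: holder at (287,217), yellow at (353,423). Next, enlarged crops.

Run:
```python
import cv2,numpy as np
t=cv2.imread('pics/top0.png');s=cv2.imread('pics/side0.png')
f=lambda im,x,y,w,h,k:cv2.resize(im[y:y+h,x:x+w],None,fx=k,fy=k,interpolation=cv2.INTER_CUBIC)
A=np.hstack([f(t,200,240,100,75,4),f(t,400,185,133,100,3)[:300,:399]])
B=np.hstack([f(s,250,140,80,110,2.7)[:297,:216],f(s,330,150,70,90,3.3)[:297,:184],f(s,280,320,180,160,1.85)[:297,:333]])
w=min(A.shape[1],B.shape[1]);cv2.imwrite('pics/c1.png',np.vstack([A[:,:w],B[:,:w]]))
```

```text
Traceback (most recent call last):
ValueError: all the input array dimensions except for the concatenation axis must match exactly, but along dimension 0, the array at index 0 has size 297 and the array at index 2 has size 296
```

Run:
```python
import cv2,numpy as np
t=cv2.imread('pics/top0.png');s=cv2.imread('pics/side0.png')
f=lambda im,x,y,w,h,k:cv2.resize(im[y:y+h,x:x+w],None,fx=k,fy=k,interpolation=cv2.INTER_CUBIC)
A=np.hstack([f(t,200,240,100,75,4),f(t,400,185,133,100,3)[:300,:399]])
B=np.hstack([f(s,250,140,80,100,3),f(s,290,350,180,100,3)])
w=min(A.shape[1],B.shape[1]);cv2.imwrite('pics/c1.png',np.vstack([A[:,:w],B[:,:w]]))
```

```text
(no output)
```

View pics/c1.png

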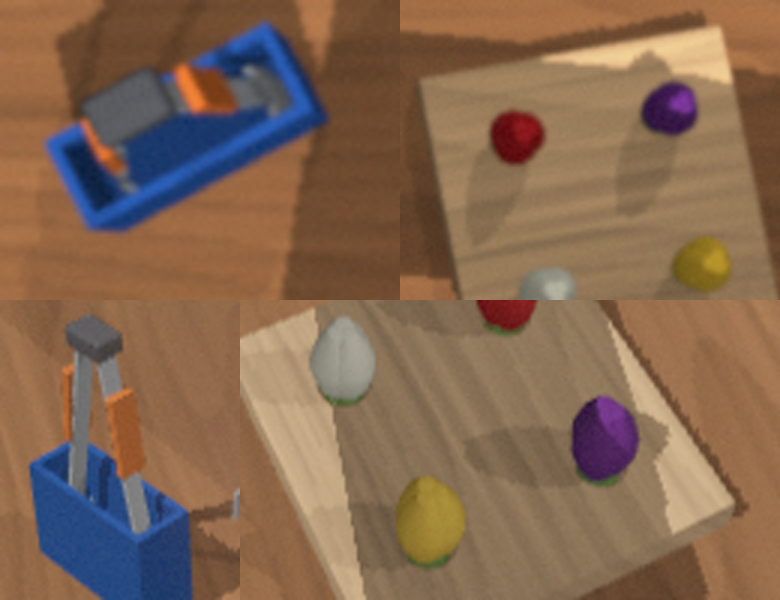

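Crop: the holder rim and hinge block are clear. The hinge top is at about (231,266) top and (281,152) side; yellow is at (500.7,273) top and (353.3,424) side.

```bash
cat > h.py <<'E'
from plant import *
import cv2,numpy as np
C={}
def cam(n):
    if n not in C:C[n]=read_camera(n)
    return C[n]
def KD(c):
    f=240/np.tan(np.radians(c['fov_y']/2));return np.array([[f,0,c['cx']],[0,f,c['cy']],[0,0,1.]]),c['distortion']
def ray(n,p):
    c=cam(n);K,D=KD(c);u=cv2.undistortPoints(np.array([[p]],float),K,D)[0,0]
    return c['T'][:3,3],c['T'][:3,:3]@np.r_[u,1]
def atz(n,p,z):
    o,d=ray(n,p);return o+d*(z-o[2])/d[2]
def tri(a,b):
    M=[];r=[]
    for n,p in(('top',a),('side',b)):
        o,d=ray(n,p);d=d/np.linalg.norm(d);P=np.eye(3)-np.outer(d,d);M.append(P);r.append(P@o)
    return np.linalg.lstsq(np.vstack(M),np.hstack(r),rcond=None)[0]
def proj(n,X):
    c=cam(n);K,D=KD(c);T=np.linalg.inv(c['T']);return cv2.projectPoints((np.atleast_2d(X)@T[:3,:3].T+T[:3,3]),np.zeros(3),np.zeros(3),K,D)[0][:,0]
E
python3 - <<'E'
from h import *
np.set_printoptions(precision=4,suppress=True)
H=np.array([atz('top',p,.075) for p in[(211.75,275.75),(223.75,297.5),(281.75,268.75),(267,246)]])
print('holder',H,H.mean(0),np.linalg.norm(np.roll(H,-1,0)-H,axis=1))
S=np.array([atz('side',p,.075) for p in[(260.7,194.3),(296.7,221.7),(313.3,211)]]);print('side rim',S)
print('hinge',tri((231.25,265.75),(281.3,151.7)),atz('top',(231.25,265.75),.193))
R=np.array([atz('top',p,.02) for p in[(406.7,211.7),(506.7,194),(526,295),(426,313)]])
print('rack',R,R.mean(0),np.linalg.norm(np.roll(R,-1,0)-R,axis=1))
print('yellow',tri((500.7,273),(353.3,424)),atz('top',(500.7,273),.04))
E
```

```text
holder [[0.4792 0.2103 0.075 ]
 [0.4434 0.1903 0.075 ]
 [0.489  0.0948 0.075 ]
 [0.5267 0.1188 0.075 ]] [0.4846 0.1535 0.075 ] [0.041  0.1058 0.0447 0.1031]
side rim [[0.4466 0.1945 0.075 ]
 [0.4932 0.1003 0.075 ]
 [0.5288 0.1195 0.075 ]]
hinge [0.4869 0.157  0.188 ] [0.4869 0.156  0.193 ]
rack [[ 0.588  -0.1181  0.02  ]
 [ 0.6165 -0.2955  0.02  ]
 [ 0.4393 -0.3204  0.02  ]
 [ 0.4125 -0.1459  0.02  ]] [ 0.5141 -0.22    0.02  ] [0.1797 0.1789 0.1766 0.1777]
yellow [ 0.4774 -0.2717  0.0419] [ 0.4772 -0.2722  0.04  ]
```

Run:
```python
from h import *
from scipy.spatial.transform import Rotation as R
np.set_printoptions(precision=4,suppress=True)
s=get_state();r=R.from_quat(s['tcp_rot']);M=r.as_matrix();print(M)
print('yaw x',np.degrees(np.arctan2(M[1,0],M[0,0])),'small hinge',tri((234,201),(340,162)))
tg=np.array([.487,.156,.138]);
print('tool-frame shift to above (z .25)',M.T@(tg+[0,0,.112]-s['eef_pos'])*1000)
```

```text
[[ 0.2568 -0.0001  0.9665]
 [-0.9665  0.0014  0.2568]
 [-0.0014 -1.      0.0002]]
yaw x -75.11708724119818 small hinge [0.5915 0.1617 0.1407]
tool-frame shift to above (z .25) [-700.3089   -7.4119  510.6223]
```

```bash
python3 -m inch '[{"x":-23,"z":29},{"x":-23,"z":29},{"x":-23,"z":29},{"x":-23,"z":29},{"x":-23,"z":29}]'; python3 -m inch '[{"x":-23,"z":29},{"x":-23,"z":29},{"x":-23,"z":29},{"x":-23,"z":29},{"x":-23,"z":29}]';python3 -m inch '[{"x":-23,"z":29},{"x":-23,"z":29},{"x":-23,"z":29},{"x":-23,"z":29},{"x":-23,"z":29}]'
```

```text
validation failed for argument at $[0]...
validation failed for argument at $[0]...
validation failed for argument at $[0]...
```

```bash
python3 -m inch '[{"ax":0,"ay":0,"az":0,"x":-23,"y":0,"z":29,"hand":-1},{"ax":0,"ay":0,"az":0,"x":-23,"y":0,"z":29,"hand":-1},{"ax":0,"ay":0,"az":0,"x":-23,"y":0,"z":29,"hand":-1},{"ax":0,"ay":0,"az":0,"x":-23,"y":0,"z":29,"hand":-1},{"ax":0,"ay":0,"az":0,"x":-23,"y":0,"z":29,"hand":-1}]'
```

```text
time: 0.72
eef_pos: [0.2847, -0.5025, 0.2423]
tcp_rot: [-0.56, 0.431, -0.431, 0.56]
contact_force: [0.8, -0.5, -0.2]
opening: 0.996
```

```bash
python3 -m inch '[{"ax":0,"ay":0,"az":0,"x":-24,"y":0,"z":28,"hand":-1},{"ax":0,"ay":0,"az":0,"x":-24,"y":0,"z":28,"hand":-1},{"ax":0,"ay":0,"az":0,"x":-24,"y":0,"z":28,"hand":-1},{"ax":0,"ay":0,"az":0,"x":-24,"y":0,"z":28,"hand":-1},{"ax":0,"ay":0,"az":0,"x":-24,"y":0,"z":28,"hand":-1}]'
python3 -m inch '[{"ax":0,"ay":0,"az":0,"x":-26,"y":0,"z":24,"hand":-1},{"ax":0,"ay":0,"az":0,"x":-26,"y":0,"z":24,"hand":-1},{"ax":0,"ay":0,"az":0,"x":-28,"y":0,"z":22,"hand":-1},{"ax":0,"ay":0,"az":0,"x":-28,"y":0,"z":20,"hand":-1},{"ax":0,"ay":0,"az":0,"x":-30,"y":0,"z":15,"hand":-1}]'
python3 - <<'E'
from h import *
from scipy.spatial.transform import Rotation as R
s=get_state();M=R.from_quat(s['tcp_rot']).as_matrix();print(s['eef_pos'],M.T@(np.array([.487,.156,.25])-s['eef_pos'])*1000)
E
```

```text
time: 1.13
eef_pos: [0.3892, -0.3504, 0.2425]
tcp_rot: [0.561, -0.431, 0.431, -0.56]
contact_force: [0.1, -0.6, 0.3]
opening: 1.001
time: 1.55
eef_pos: [0.4553, -0.19, 0.2426]
tcp_rot: [-0.561, 0.431, -0.431, 0.561]
contact_force: [0.4, 0.2, -0.0]
opening: 0.998
[ 0.45530846 -0.19003819  0.24258856] [-326.2494899    -7.49381254  119.6111381 ]
```

```bash
python3 -m inch '[{"ax":0,"ay":0,"az":0,"x":-33,"y":0,"z":13,"hand":-1},{"ax":0,"ay":0,"az":0,"x":-33,"y":0,"z":13,"hand":-1},{"ax":0,"ay":0,"az":0,"x":-33,"y":0,"z":13,"hand":-1},{"ax":0,"ay":0,"az":0,"x":-33,"y":0,"z":13,"hand":-1},{"ax":0,"ay":0,"az":0,"x":-33,"y":0,"z":13,"hand":-1}]'
python3 -m inch '[{"ax":0,"ay":0,"az":0,"x":-33,"y":0,"z":13,"hand":-1},{"ax":0,"ay":0,"az":0,"x":-33,"y":0,"z":13,"hand":-1},{"ax":0,"ay":0,"az":0,"x":-33,"y":0,"z":13,"hand":-1},{"ax":0,"ay":-0.1,"az":0,"x":0,"y":0,"z":0,"hand":-1},{"ax":0,"ay":-0.1,"az":0,"x":0,"y":0,"z":0,"hand":-1}]'
python3 -m inch '[{"ax":0,"ay":0,"az":0,"x":0,"y":0,"z":0,"hand":-1}]'
python3 - <<'E'
from h import *
from scipy.spatial.transform import Rotation as R
s=get_state();M=R.from_quat(s['tcp_rot']).as_matrix();print(s['eef_pos'],M,M.T@(np.array([.487,.156,.25])-s['eef_pos'])*1000)
E
```

```text
time: 1.97
eef_pos: [0.4748, -0.0138, 0.2426]
tcp_rot: [-0.56, 0.431, -0.431, 0.561]
contact_force: [-0.2, 0.2, 0.4]
opening: 0.997
time: 2.38
eef_pos: [0.487, 0.0924, 0.2424]
tcp_rot: [-0.602, 0.37, -0.37, 0.602]
contact_force: [-0.4, -0.7, 1.4]
opening: 0.999
time: 2.47
eef_pos: [0.4871, 0.0911, 0.2424]
tcp_rot: [0.601, -0.372, 0.372, -0.601]
contact_force: [0.2, -0.3, -0.4]
opening: 1.003
[0.48705342 0.09111084 0.24235223] [[ 4.47037148e-01  3.99549705e-05  8.94515392e-01]
 [-8.94515389e-01 -7.12755825e-05  4.47037150e-01]
 [ 8.16184617e-05 -9.99999997e-01  3.87750287e-06]] [-58.06760432  -7.65239782  28.96011133]
```

```bash
python3 -m inch '[{"ax":0,"ay":0,"az":0,"x":-29,"y":0,"z":14.5,"hand":-1},{"ax":0,"ay":0,"az":0,"x":-29,"y":0,"z":14.5,"hand":-1},{"ax":0,"ay":0,"az":0,"x":0,"y":0,"z":0,"hand":-1}]'
python3 - <<'E'
from h import *
f=lambda im,x,y,w,h,k:cv2.resize(im[y:y+h,x:x+w],None,fx=k,fy=k,interpolation=cv2.INTER_CUBIC)
t=cam('top')['img'];s=cam('side')['img'];print(get_state()['eef_pos'])
cv2.imwrite('pics/c2.png',np.hstack([f(s,210,60,160,200,2.5),f(t,170,180,160,200,2.5)])[:,:,::-1])
E
```

```text
time: 2.72
eef_pos: [0.4872, 0.1582, 0.2425]
tcp_rot: [-0.6, 0.373, -0.373, 0.601]
contact_force: [-0.3, -0.7, 0.2]
opening: 1.002
[0.48735491 0.15545401 0.24233219]
```

View pics/c2.png

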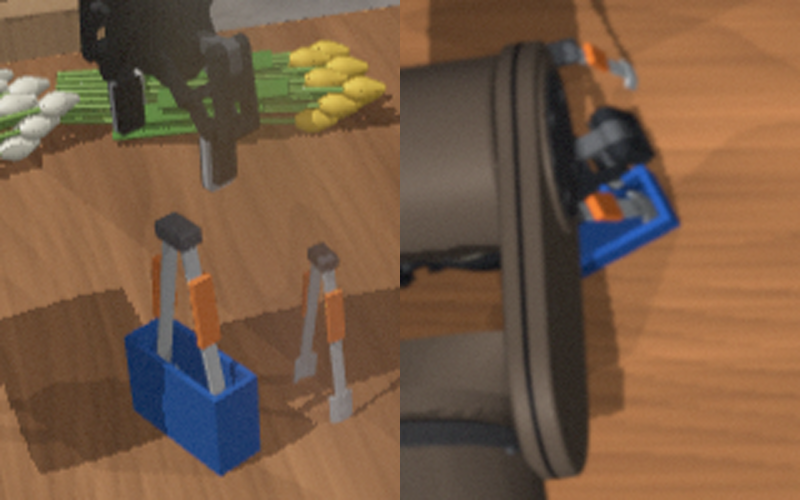

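The fingers straddle the large tongs: hinge at crop (178,230), fingertips at (128,135) and (218,187), side view. They are in line with the cheeks, so I'm descending.

```bash
python3 -m inch '[{"ax":0,"ay":0,"az":0,"x":0,"y":26,"z":0,"hand":-1},{"ax":0,"ay":0,"az":0,"x":0,"y":26,"z":0,"hand":-1},{"ax":0,"ay":0,"az":0,"x":0,"y":26,"z":0,"hand":-1},{"ax":0,"ay":0,"az":0,"x":0,"y":26,"z":0,"hand":-1},{"ax":0,"ay":0,"az":0,"x":0,"y":0,"z":0,"hand":-1}]'
python3 -m inch '[{"ax":0,"ay":0,"az":0,"x":0,"y":0,"z":0,"hand":-0.1},{"ax":0,"ay":0,"az":0,"x":0,"y":0,"z":0,"hand":-0.1},{"ax":0,"ay":0,"az":0,"x":0,"y":0,"z":0,"hand":-0.1},{"ax":0,"ay":0,"az":0,"x":0,"y":0,"z":0,"hand":-0.1},{"ax":0,"ay":0,"az":0,"x":0,"y":0,"z":0,"hand":-0.1}]' 20
```

```text
time: 3.23
eef_pos: [0.4836, 0.1533, 0.1327]
tcp_rot: [0.603, -0.377, 0.371, -0.598]
contact_force: [-0.7, -0.5, -0.4]
opening: 1.0
time: 3.65
eef_pos: [0.4894, 0.1547, 0.1409]
tcp_rot: [-0.6, 0.371, -0.375, 0.602]
contact_force: [0.7, -1.6, 4.7]
opening: 0.557
```

```bash
python3 -m inch '[{"ax":0,"ay":0,"az":0,"x":0,"y":0,"z":0,"hand":-0.1},{"ax":0,"ay":0,"az":0,"x":0,"y":0,"z":0,"hand":-0.1}]'
python3 - <<'E'
from h import *
f=lambda im,x,y,w,h,k:cv2.resize(im[y:y+h,x:x+w],None,fx=k,fy=k,interpolation=cv2.INTER_CUBIC)
s=cam('side')['img'];S=get_state();print(S['eef_pos'],S['contact_force'],S['wrist_torque'],S['opening'])
cv2.imwrite('pics/c3.png',f(s,220,100,150,150,4)[:,:,::-1])
E
```

```text
time: 3.82
eef_pos: [0.4893, 0.1549, 0.1408]
tcp_rot: [-0.6, 0.371, -0.374, 0.602]
contact_force: [0.1, -1.1, 6.4]
opening: 0.553
[0.48932673 0.15493945 0.1407491 ] [ 0.72159919 -1.49560542  6.46695562] [-0.51080251 -0.16067871 -0.03062959] 0.5529579639954202
```

View pics/c3.png

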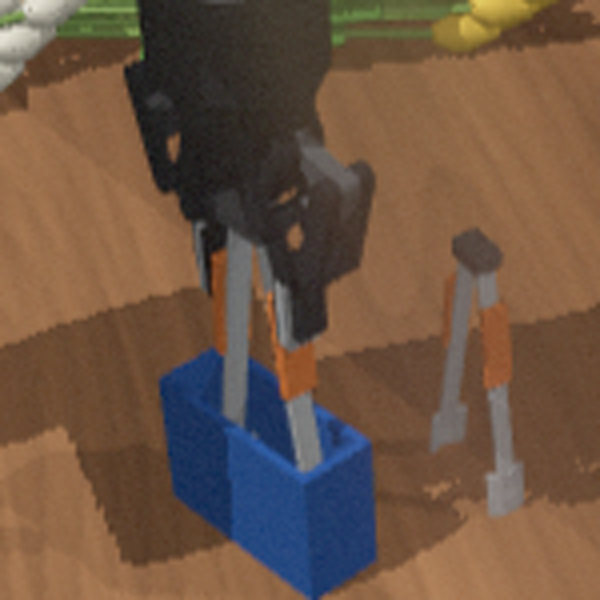

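The pads hold the upper half of the cheeks. I'll tighten slightly, then lift.

```bash
python3 -m inch '[{"ax":0,"ay":0,"az":0,"x":0,"y":0,"z":0,"hand":-0.04},{"ax":0,"ay":0,"az":0,"x":0,"y":0,"z":0,"hand":-0.04},{"ax":0,"ay":0,"az":0,"x":0,"y":-10,"z":0,"hand":-0.04},{"ax":0,"ay":0,"az":0,"x":0,"y":-15,"z":0,"hand":-0.04},{"ax":0,"ay":0,"az":0,"x":0,"y":-15,"z":0,"hand":-0.04}]'
python3 -m inch '[{"ax":0,"ay":0,"az":0,"x":0,"y":-20,"z":0,"hand":-0.04},{"ax":0,"ay":0,"az":0,"x":0,"y":-20,"z":0,"hand":-0.04},{"ax":0,"ay":0,"az":0,"x":0,"y":-20,"z":0,"hand":-0.04},{"ax":0,"ay":0,"az":0,"x":0,"y":-10,"z":0,"hand":-0.04},{"ax":0,"ay":0,"az":0,"x":0,"y":0,"z":0,"hand":-0.04}]'
python3 - <<'E'
from h import *
f=lambda im,x,y,w,h,k:cv2.resize(im[y:y+h,x:x+w],None,fx=k,fy=k,interpolation=cv2.INTER_CUBIC)
s=cam('side')['img'];t=cam('top')['img'];S=get_state();print(S['eef_pos'],S['contact_force'],S['wrist_torque'],S['opening'])
cv2.imwrite('pics/c4.png',np.hstack([f(s,210,50,160,200,3),f(t,180,200,100,200,3)])[:,:,::-1])
E
```

```text
time: 4.28
eef_pos: [0.4863, 0.1553, 0.178]
tcp_rot: [0.601, -0.374, 0.372, -0.6]
contact_force: [1.0, -1.1, -0.8]
opening: 0.521
time: 4.7
eef_pos: [0.4885, 0.1555, 0.2512]
tcp_rot: [-0.6, 0.372, -0.374, 0.602]
contact_force: [0.6, -0.7, -1.2]
opening: 0.519
[0.48692945 0.15513998 0.24762905] [-0.33393891  0.68220958 -1.50157981] [0.02962664 0.00458402 0.06138848] 0.5174531194953687
```

View pics/c4.png

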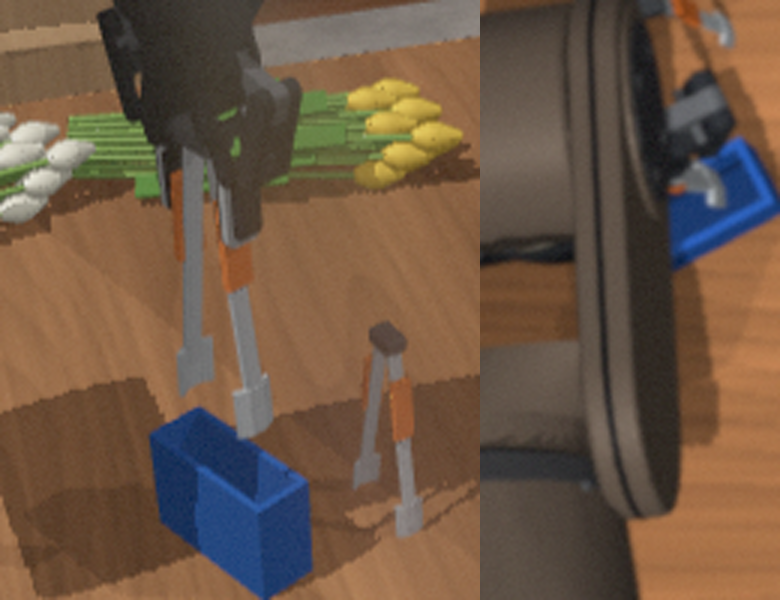

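The tongs are out: force z about -1.2 N, opening 0.52. Both jaws are visible, with lower ends at crop (196,386) and (254,432). I'll travel towards the rack in a smooth ramp, stopping before the end.

```bash
python3 -m inch '[{"ax":0,"ay":0,"az":0,"x":8,"y":0,"z":-4,"hand":-0.04},{"ax":0,"ay":0,"az":0,"x":16,"y":0,"z":-8,"hand":-0.04},{"ax":0,"ay":0,"az":0,"x":24,"y":0,"z":-13,"hand":-0.04},{"ax":0,"ay":0,"az":0,"x":28,"y":0,"z":-15,"hand":-0.04},{"ax":0,"ay":0,"az":0,"x":28,"y":0,"z":-15,"hand":-0.04}]'
python3 -m inch '[{"ax":0,"ay":0,"az":0,"x":28,"y":0,"z":-15,"hand":-0.04},{"ax":0,"ay":0,"az":0,"x":28,"y":0,"z":-15,"hand":-0.04},{"ax":0,"ay":0,"az":0,"x":28,"y":0,"z":-15,"hand":-0.04},{"ax":0,"ay":0,"az":0,"x":28,"y":0,"z":-15,"hand":-0.04},{"ax":0,"ay":0,"az":0,"x":28,"y":0,"z":-15,"hand":-0.04}]'
python3 -m inch '[{"ax":0,"ay":0,"az":0,"x":28,"y":0,"z":-15,"hand":-0.04},{"ax":0,"ay":0,"az":0,"x":24,"y":0,"z":-13,"hand":-0.04},{"ax":0,"ay":0,"az":0,"x":16,"y":0,"z":-8,"hand":-0.04},{"ax":0,"ay":0,"az":0,"x":8,"y":0,"z":-4,"hand":-0.04},{"ax":0,"ay":0,"az":0,"x":0,"y":0,"z":0,"hand":-0.04}]'
python3 -m inch '[{"ax":0,"ay":0,"az":0,"x":0,"y":0,"z":0,"hand":-0.04},{"ax":0,"ay":0,"az":0,"x":0,"y":0,"z":0,"hand":-0.04}]'
python3 - <<'E'
from h import *
from scipy.spatial.transform import Rotation as R
S=get_state();M=R.from_quat(S['tcp_rot']).as_matrix();print(S['eef_pos'],S['qpos'],M.T@(np.array([.4774,-.2717,S['eef_pos'][2]])-S['eef_pos'])*1000)
E
```

```text
time: 5.22
eef_pos: [0.483, 0.0362, 0.2463]
tcp_rot: [0.602, -0.374, 0.371, -0.6]
contact_force: [0.7, 0.2, -1.7]
opening: 0.523
time: 5.63
eef_pos: [0.4778, -0.1229, 0.2464]
tcp_rot: [0.601, -0.374, 0.372, -0.601]
contact_force: [0.7, 0.5, -0.8]
opening: 0.522
time: 6.05
eef_pos: [0.4762, -0.2086, 0.2467]
tcp_rot: [0.6, -0.375, 0.373, -0.6]
contact_force: [0.5, 0.8, -1.2]
opening: 0.519
time: 6.22
eef_pos: [0.4768, -0.2061, 0.2476]
tcp_rot: [-0.601, 0.373, -0.372, 0.601]
contact_force: [0.7, 0.3, 0.2]
opening: 0.525
[ 0.47683415 -0.20606543  0.2475785 ] [-6.03616411e-01 -6.36052959e-02  1.94860192e+00  4.89653989e-04
  1.25830966e+00  5.06436086e-01] [ 59.04615962  -0.0896676  -28.6663444 ]
```

```bash
python3 -m inch '[{"ax":0,"ay":0,"az":0,"x":12,"y":0,"z":-6,"hand":-0.04},{"ax":0,"ay":0,"az":0,"x":20,"y":0,"z":-10,"hand":-0.04},{"ax":0,"ay":0,"az":0,"x":18,"y":0,"z":-8.5,"hand":-0.04},{"ax":0,"ay":0,"az":0,"x":9,"y":0,"z":-4,"hand":-0.04},{"ax":0,"ay":0,"az":0,"x":0,"y":0,"z":0,"hand":-0.04}]'
python3 -m inch '[{"ax":0,"ay":0,"az":0,"x":0,"y":0,"z":0,"hand":-0.04},{"ax":0,"ay":0,"az":0,"x":0,"y":0,"z":0,"hand":-0.04}]'
python3 - <<'E'
from h import *
f=lambda im,x,y,w,h,k:cv2.resize(im[y:y+h,x:x+w],None,fx=k,fy=k,interpolation=cv2.INTER_CUBIC)
s=cam('side')['img'];t=cam('top')['img'];S=get_state();print(S['eef_pos'],S['opening'])
e=S['eef_pos'];print(proj('side',[e,e-[0,0,.1355],[.4774,-.2717,.0375]]),proj('top',[e-[0,0,.1355],[.4774,-.2717,.0375]]))
cv2.imwrite('pics/c5.png',np.hstack([f(s,270,260,130,220,2.7),f(t,440,180,140,220,2.7)])[:,:,::-1])
E
```

```text
time: 6.63
eef_pos: [0.4779, -0.2742, 0.2484]
tcp_rot: [0.601, -0.373, 0.373, -0.6]
contact_force: [0.1, -0.4, -0.2]
opening: 0.521
time: 6.8
eef_pos: [0.4778, -0.2719, 0.2481]
tcp_rot: [-0.601, 0.373, -0.372, 0.601]
contact_force: [-0.4, -0.6, -0.8]
opening: 0.523
[ 0.47778908 -0.27175034  0.24826445] 0.5196985266348753
[[357.26203129 330.77854076]
 [354.54817073 396.59289037]
 [353.0623446  425.57339545]] [[512.97171614 270.06107773]
 [500.01602228 272.96535351]]
```

View pics/c5.png

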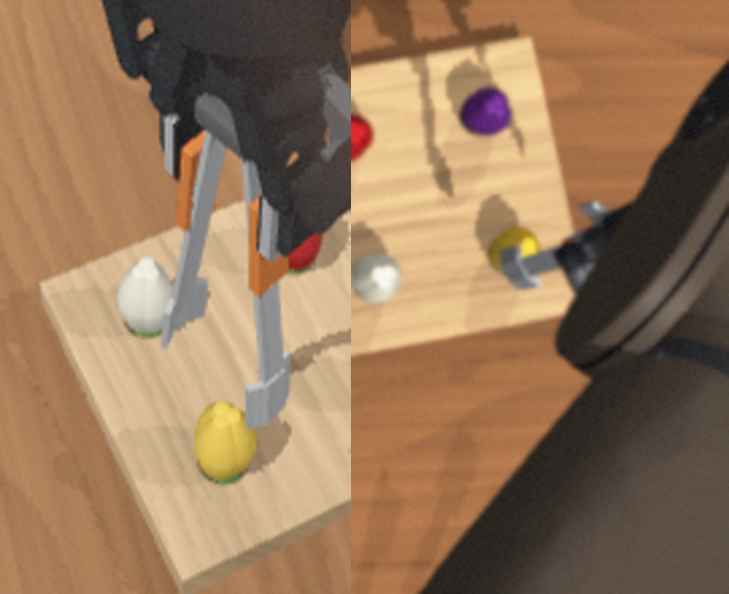

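The jaw midpoint in the side crop, about (227,367), corresponds to (354.1,395.9) against a predicted (354.5,396.6). The tongs hang straight and centred over the yellow bud, so I'm descending with a ramp.

```bash
python3 -m inch '[{"ax":0,"ay":0,"az":0,"x":0,"y":8,"z":0,"hand":-0.04},{"ax":0,"ay":0,"az":0,"x":0,"y":14,"z":0,"hand":-0.04},{"ax":0,"ay":0,"az":0,"x":0,"y":14,"z":0,"hand":-0.04},{"ax":0,"ay":0,"az":0,"x":0,"y":12,"z":0,"hand":-0.04},{"ax":0,"ay":0,"az":0,"x":0,"y":12,"z":0,"hand":-0.04}]'
python3 -m inch '[{"ax":0,"ay":0,"az":0,"x":0,"y":10,"z":0,"hand":-0.04},{"ax":0,"ay":0,"az":0,"x":0,"y":8,"z":0,"hand":-0.04},{"ax":0,"ay":0,"az":0,"x":0,"y":5,"z":0,"hand":-0.04},{"ax":0,"ay":0,"az":0,"x":0,"y":2,"z":0,"hand":-0.04},{"ax":0,"ay":0,"az":0,"x":0,"y":0,"z":0,"hand":-0.04}]'
python3 - <<'E'
from h import *
f=lambda im,x,y,w,h,k:cv2.resize(im[y:y+h,x:x+w],None,fx=k,fy=k,interpolation=cv2.INTER_CUBIC)
s=cam('side')['img'];S=get_state();print(S['eef_pos'],S['opening'],S['contact_force'])
cv2.imwrite('pics/c6.png',f(s,280,310,150,160,3.7)[:,:,::-1])
E
```

```text
time: 7.32
eef_pos: [0.4776, -0.2721, 0.187]
tcp_rot: [-0.601, 0.373, -0.372, 0.601]
contact_force: [0.0, -0.0, -1.4]
opening: 0.522
time: 7.73
eef_pos: [0.4777, -0.2726, 0.1629]
tcp_rot: [-0.601, 0.373, -0.373, 0.601]
contact_force: [0.3, 0.6, -0.9]
opening: 0.52
[ 0.47796021 -0.27284082  0.16354956] 0.5205189945144538 [ 1.07444122 -0.47250432 -1.23177093]
```

View pics/c6.png

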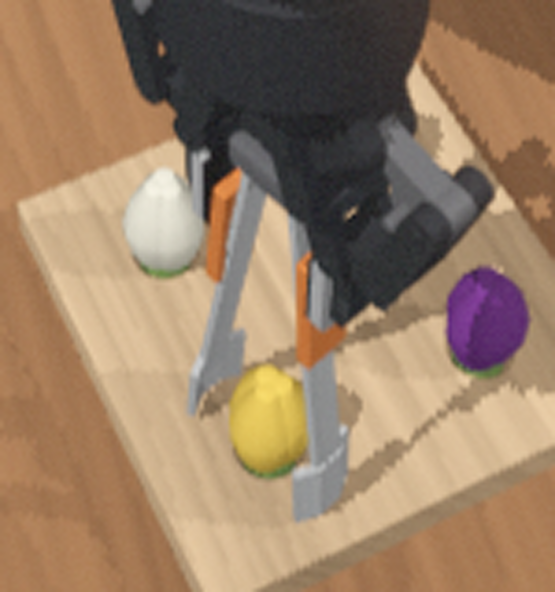

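The yellow bud (269,425) stands between the jaws, with lower ends at (217,390) and (322,497) and the other buds clear. Closing gradually.

```bash
python3 -m inch '[{"ax":0,"ay":0,"az":0,"x":0,"y":0,"z":0,"hand":0.02},{"ax":0,"ay":0,"az":0,"x":0,"y":0,"z":0,"hand":0.07},{"ax":0,"ay":0,"az":0,"x":0,"y":0,"z":0,"hand":0.12},{"ax":0,"ay":0,"az":0,"x":0,"y":0,"z":0,"hand":0.18},{"ax":0,"ay":0,"az":0,"x":0,"y":0,"z":0,"hand":0.25}]' 25
python3 -m inch '[{"ax":0,"ay":0,"az":0,"x":0,"y":0,"z":0,"hand":0.35},{"ax":0,"ay":0,"az":0,"x":0,"y":0,"z":0,"hand":0.5},{"ax":0,"ay":0,"az":0,"x":0,"y":0,"z":0,"hand":0.7},{"ax":0,"ay":0,"az":0,"x":0,"y":0,"z":0,"hand":0.7},{"ax":0,"ay":0,"az":0,"x":0,"y":0,"z":0,"hand":0.7}]'
```

```text
time: 8.2
eef_pos: [0.478, -0.2728, 0.1639]
tcp_rot: [-0.601, 0.373, -0.373, 0.601]
contact_force: [0.1, 0.7, 0.0]
opening: 0.436
time: 8.62
eef_pos: [0.4779, -0.2727, 0.1636]
tcp_rot: [-0.601, 0.373, -0.373, 0.601]
contact_force: [0.7, 0.0, 2.0]
opening: 0.434
```

Run:
```python
from h import *
f=lambda im,x,y,w,h,k:cv2.resize(im[y:y+h,x:x+w],None,fx=k,fy=k,interpolation=cv2.INTER_CUBIC)
s=cam('side')['img'];S=get_state();print(S['eef_pos'],S['opening'],S['contact_force'])
cv2.imwrite('pics/c7.png',f(s,280,310,150,160,3.7)[:,:,::-1])
```

```text
[ 0.47792589 -0.2726739   0.16357352] 0.43557243594127276 [-0.47246255  0.03851308  1.0369031 ]
```

View pics/c7.png

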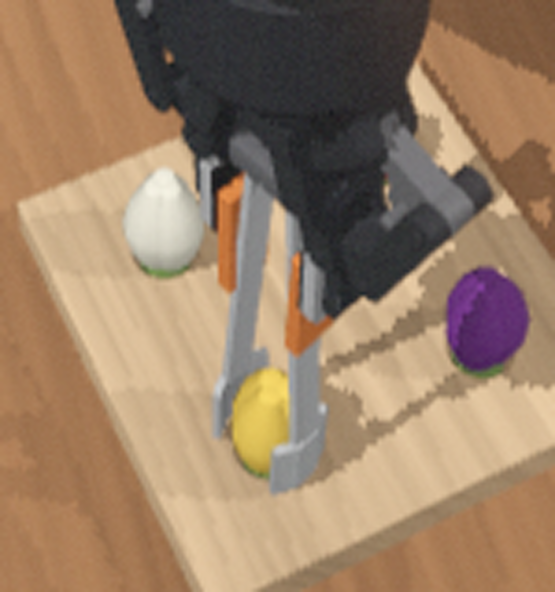

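The bud is gripped: opening 0.435, about 37 mm, which matches "with a bud". Lifting 165 mm.

```bash
python3 -m inch '[{"ax":0,"ay":0,"az":0,"x":0,"y":0,"z":0,"hand":0.7},{"ax":0,"ay":0,"az":0,"x":0,"y":-3,"z":0,"hand":0.7},{"ax":0,"ay":0,"az":0,"x":0,"y":-6,"z":0,"hand":0.7},{"ax":0,"ay":0,"az":0,"x":0,"y":-8,"z":0,"hand":0.7},{"ax":0,"ay":0,"az":0,"x":0,"y":-12,"z":0,"hand":0.7}]' 30
python3 -m inch '[{"ax":0,"ay":0,"az":0,"x":0,"y":-15,"z":0,"hand":0.7},{"ax":0,"ay":0,"az":0,"x":0,"y":-15,"z":0,"hand":0.7},{"ax":0,"ay":0,"az":0,"x":0,"y":-15,"z":0,"hand":0.7},{"ax":0,"ay":0,"az":0,"x":0,"y":-15,"z":0,"hand":0.7},{"ax":0,"ay":0,"az":0,"x":0,"y":-15,"z":0,"hand":0.7}]'
python3 -m inch '[{"ax":0,"ay":0,"az":0,"x":0,"y":-15,"z":0,"hand":0.7},{"ax":0,"ay":0,"az":0,"x":0,"y":-15,"z":0,"hand":0.7},{"ax":0,"ay":0,"az":0,"x":0,"y":-15,"z":0,"hand":0.7},{"ax":0,"ay":0,"az":0,"x":0,"y":-10,"z":0,"hand":0.7},{"ax":0,"ay":0,"az":0,"x":0,"y":-5,"z":0,"hand":0.7}]'
python3 -m inch '[{"ax":0,"ay":0,"az":0,"x":0,"y":0,"z":0,"hand":0.7},{"ax":0,"ay":0,"az":0,"x":0,"y":0,"z":0,"hand":0.7},{"ax":0,"ay":0,"az":0,"x":0,"y":0,"z":0,"hand":0.7},{"ax":0,"ay":0,"az":0,"x":0,"y":0,"z":0,"hand":0.7},{"ax":0,"ay":0,"az":0,"x":0,"y":0,"z":0,"hand":0.7}]'
python3 - <<'E'
from h import *
s=cam('side')['img'];t=cam('top')['img'];S=get_state();print(S['eef_pos'],S['opening'],S['contact_force'],np.abs(S['dq']).max())
e=S['eef_pos'];print(proj('side',[e-[0,0,.1225],e-[0,0,.1525]]))
f=lambda im,x,y,w,h,k:cv2.resize(im[y:y+h,x:x+w],None,fx=k,fy=k,interpolation=cv2.INTER_CUBIC)
cv2.imwrite('pics/c8.png',np.hstack([f(s,270,200,190,280,2.1),f(t,390,170,180,280,2.1)])[:,:,::-1])
E
```

```text
time: 9.08
eef_pos: [0.4771, -0.2723, 0.192]
tcp_rot: [-0.601, 0.374, -0.372, 0.601]
contact_force: [-0.5, 0.2, -1.1]
opening: 0.433
time: 9.5
eef_pos: [0.4778, -0.2728, 0.2694]
tcp_rot: [0.601, -0.372, 0.373, -0.601]
contact_force: [-0.3, 0.5, -0.6]
opening: 0.435
time: 9.92
eef_pos: [0.4782, -0.2731, 0.3303]
tcp_rot: [0.601, -0.371, 0.374, -0.601]
contact_force: [0.2, -0.8, -1.4]
opening: 0.43
time: 10.33
eef_pos: [0.4775, -0.2725, 0.3262]
tcp_rot: [-0.601, 0.374, -0.372, 0.601]
contact_force: [0.1, -0.2, -1.1]
opening: 0.432
[ 0.47761861 -0.27256737  0.32662689] 0.4344245356266549 [ 0.11956162  1.20526307 -0.96688495] 0.004076722246465129
[[356.36928339 355.17659873]
 [355.75633299 369.94831654]]
```

View pics/c8.png

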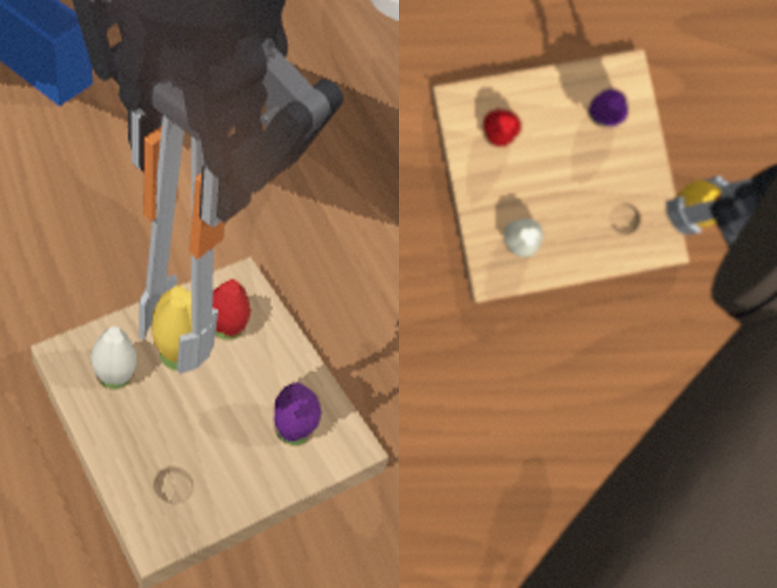

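The yellow bud is held in the jaws at side crop (178,325). Its pocket is empty at (173,485), and the red, white and purple buds are still standing. The arm is still. Handing in.

```bash
python3 -c "from plant import sign_off;print(sign_off())"
```

```text
the job is handed in; nothing more can be done
None
```

The larger tongs came out of the blue holder, closed on the yellow bud, and lifted it about 163 mm. Its underside is now about 15 cm above the rack, and I handed the job in still holding it, at about 10.4 s of the 38 s allowed.

- **Grip and steadiness:** The last checks showed the gripper opening at 0.434 (about 37 mm, as expected with a bud in the jaws). The arm was still, and the wrist force stayed at a few newtons.
- **Pictures:** The final side and top views show the bud in the jaws, its pocket empty and the other three buds standing. I saw nothing but the tongs touch the yellow bud.
- **Off-plan readings:** While the gripper first closed on the handles, there was a brief upward push of about 6.5 N that went away once I lifted. I put it down to the pads pressing on the sloped handles. My estimate of the jaw position before closing was off by about 4 mm. The bud was gripped cleanly anyway, and no check failed.

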